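Find the parts case that rattles and hold it out for handover

TASK

One of the three sealed blue parts cases has a loose steel ball inside: pick the cases up and shake them, or tip them smartly end to end, until you find the one that rattles, which also drives the orange knock pin out of its end. Set any quiet case you tried back down flat where it stood, then hold the rattling case level above the round handover mat, clearly clear of the bench (about 20 cm up), and finish still holding it there. Leave the other things on the bench alone.

Things in the scene. Friction and masses are not known exactly. Their poses are not given: they have to be found in the camera images.
- case_a_mid (a point): Centre of a sealed blue parts case with grey lid, lying flat on the bench; the three look alike. 116 mm long (x), 42 wide (y), 46 high (z), about 0.22 kg in all. The point is half-way along, across and up (23 mm above its underside). x runs along its length to the end with the round black collar and orange knock pin; z up. Grip it across the 42 mm width at mid-length.
- pin_a (a joint): Knock pin of case_a, m: 0 home (as at the start) to 0.012 out (orange head 12 mm farther out of the end collar, and orange tongue as far out of the black block on the lid). Driven only by a loose ball from inside, it stays out; in a packed case it stays at 0. The ball rests in a hollow at mid-length; tipping the pin end down 25 degrees, or a smart lengthwise shake, sends it against the pin (friction 0.06 N).
- case_b_mid (a point): Centre of a sealed blue parts case with grey lid, lying flat on the bench; the three look alike. 116 mm long (x), 42 wide (y), 46 high (z), about 0.22 kg in all. The point is half-way along, across and up (23 mm above its underside). x runs along its length to the end with the round black collar and orange knock pin; z up. Grip it across the 42 mm width at mid-length.
- pin_b (a joint): Knock pin of case_b, m: 0 home (as at the start) to 0.012 out (orange head 12 mm farther out of the end collar, and orange tongue as far out of the black block on the lid). Driven only by a loose ball from inside, it stays out; in a packed case it stays at 0. The ball rests in a hollow at mid-length; tipping the pin end down 25 degrees, or a smart lengthwise shake, sends it against the pin (friction 0.06 N).
- case_c_mid (a point): Centre of a sealed blue parts case with grey lid, lying flat on the bench; the three look alike. 116 mm long (x), 42 wide (y), 46 high (z), about 0.22 kg in all. The point is half-way along, across and up (23 mm above its underside). x runs along its length to the end with the round black collar and orange knock pin; z up. Grip it across the 42 mm width at mid-length.
- pin_c (a joint): Knock pin of case_c, m: 0 home (as at the start) to 0.012 out (orange head 12 mm farther out of the end collar, and orange tongue as far out of the black block on the lid). Driven only by a loose ball from inside, it stays out; in a packed case it stays at 0. The ball rests in a hollow at mid-length; tipping the pin end down 25 degrees, or a smart lengthwise shake, sends it against the pin (friction 0.06 N).
- mat_centre (a point): Centre of the upper face of the fixed round black rubber handover mat with a green ring and spot, 120 mm across, 3 mm thick, lying on the bench.
- grease_tin: Bystander: round yellow-lidded tin, 71 mm across, 30 mm high; origin at the centre of its underside. Leave alone.
- water_bottle: Bystander: clear plastic bottle with turquoise cap, 62 mm across, 194 mm tall; origin at the centre of its underside. Leave alone.
- calculator: Bystander: grey pocket calculator, 85 x 148 x 15 mm; origin at the centre of its underside. Leave alone.
- guide_bush: Bystander: grey steel bush, 23 mm across, 32 mm high, on the right of the bench; origin at the centre of its underside. Leave alone.
- collet: Bystander: grey steel collet, 25 mm across, 52 mm high, on the right of the bench; origin at the centre of its underside. Leave alone.
- case_a: The same case_a as point case_a_mid; this origin is the centre of its underside (23 mm below that point), same axes. Its pin end starts away from the robot. One case, a different one each time, holds a loose 24 mm steel ball (57 g); the other two are packed tight with the same weight. Outwardly and at rest there is no difference.
- case_b: The same case_b as point case_b_mid; this origin is the centre of its underside (23 mm below that point), same axes. Its pin end starts away from the robot. One case, a different one each time, holds a loose 24 mm steel ball (57 g); the other two are packed tight with the same weight. Outwardly and at rest there is no difference.
- case_c: The same case_c as point case_c_mid; this origin is the centre of its underside (23 mm below that point), same axes. Its pin end starts away from the robot. One case, a different one each time, holds a loose 24 mm steel ball (57 g); the other two are packed tight with the same weight. Outwardly and at rest there is no difference.
Mind the look-alikes: they are no part of the job. What is shaped like the case_b but green is not meant.

How it is judged:
By the outcome, as a careful person would: the job done as asked, in the order asked, and still so for the second after the job is handed in, while the arm keeps its last pose, push and grip.
It also fails if it takes over 72 s, if anything falls off the work surface, if the arm or the gripper's body presses on something with over 40 N, if the wrist force passes 120 N, or if a joint passes its speed limit or range.

ROBOT

A 6-joint arm with a two-finger parallel gripper is mounted at the origin on the work surface; the furniture and walls round the work are solid. World frame = base frame: x ahead of the robot, y to its left, z up, the work surface at z = 0. Lengths are in m, angles in rad, forces in N, time in s.
With the tool pointing down it reaches from about 0.35 to 0.875 m from the base axis. Payload 15.5 kg.
Tool frame: the origin (TCP) lies midway between the tips of the shut fingers; the grasp point (between the pads) lies 19 mm behind it; z points along the fingers, y is the line along which they close (so a half turn about z gives the same grasp; the last joint's range is limited). The gripper opens to 85 mm and grips with 20 to 120 N. Pads are 22 mm wide; open, the fingers measure 114 mm over their backs; the gripper's body (76 mm by 85 mm) begins 54 mm behind the grasp point. The pads swing forward as they close: fully open they stand 13 mm farther back than shut.
Start: joints at [1.175, 0.494, 1.345, -0, 1.302, -0.096], TCP at [0.185, 0.597, 0.231] pointing down, gripper open.
Joint ranges: [-2.91, 2.91], [-0.82, 2.16], [0.22, 2.67], [-1.22, 4.37], [0.12, 2.79], [-3.08, 3.08]. Speed limits (rad/s): [1.89, 1.89, 2.57, 3.01, 3.01, 3.01].

INTERFACE

Orientations are given as [roll, pitch, yaw] about the fixed x, y, z axes, in that order (R = Rz(yaw) Ry(pitch) Rx(roll)).
In Python, from bench import manip gives the robot as it stands. The module is installed in compiled form; this text tells all that it offers. Calls block until the motion is done:
- manip.movep(position, orientation): joint-space move of the TCP to a pose.
- manip.move_linear(position, v=0.15, orientation=None): straight line of the TCP; orientation=None keeps the orientation; v is the mean speed in m/s.
- manip.move_j(angles): joint-space move.
- manip.set_gripper(opening, grip_force=None): finger opening in m; grip_force is the grip in N (None keeps the last); returns when the fingers have stopped.
- manip.sleep(seconds).
- manip.solve_ik(position, orientation): joint angles nearest the present ones, or None.
- manip.get_obs(): the state.
- manip.grab_frame(name): name is "scene" or "top" or "wrist"; returns a dict with "pixels" (384x512x3 uint8, red, green, blue), "depth" (384x512 float32, m along the optical axis (not along the pixel's ray), 0 where there is no reading), "fx", "fy", "cx", "cy" (pixels), "extrinsics" (4x4, takes a point from camera to world coordinates); the wrist camera has in their place "T_tool_cam" (4x4, takes a point from camera to tool coordinates, whose origin is the TCP and whose axes are the flange's). Camera axes: x right, y up, looking along -z (the intrinsics and any distortion apply to the point x, -y, -z); pixel columns grow to the right and rows downward; lengths in m; the calibration is good to about 2 mm. A picture is of the moment at which its call begins: read the wrist's pose just before it.
A pose or a line that the arm cannot do raises manip.IKError and nothing moves.
- manip.sign_off(): hands the job in; it is judged then, once.
The state is a dict: "time_s": time; "qpos": joint angles; "joint_vel": joint speeds; "tau": joint torques, N m; "tool_pos": TCP position; "orientation": TCP orientation; "force": force on the tool from outside, world axes, zero at the start; "wrist_torque": the same for the moment, N m; "finger_gap": finger opening in m; "finger_force": force on a finger pad.
Only numpy, scipy, OpenCV 4.12 (cv2) and the standard library are available. Lean on these libraries where they do the work, as an engineer would, in place of code of your own. Each camera call takes 0.05 s, during which the arm holds its last target. There are 200 camera calls.

## Working session

There is one attempt and no reset: what is moved stays moved. The work goes in short steps, each a Python script; the robot and the scene stay as the last script left them, time stands still between calls to the robot, and variables do not carry over. Pictures are saved under pics/ and viewed, at most 10 in all, crops included, and the job is handed in when it is done.

```bash
mkdir -p pics; ls; cat > h.py <<'E'
import numpy as np, cv2
from bench import manip
def grab(n,f=None):
    o=manip.get_obs(); g=manip.grab_frame(n)
    if f: cv2.imwrite('pics/'+f,g['pixels'][:,:,::-1])
    return g
def world(g):
    h,w=g['depth'].shape; v,u=np.mgrid[:h,:w]; d=g['depth'].astype(float)
    P=np.stack([(u-g['cx'])/g['fx']*d,-(v-g['cy'])/g['fy']*d,-d,np.ones_like(d)],-1)
    return (P@np.array(g['extrinsics']).T)[...,:3]
E
python3 - <<'E'
from h import *
for n in('top','scene'):
    g=grab(n); W=world(g)
    np.savez('pics/%s0.npz'%n,W=W,p=g['pixels'],d=g['depth'])
    cv2.imwrite('pics/%s0.png'%n,cv2.resize(g['pixels'][:,:,::-1],(800,600),interpolation=cv2.INTER_CUBIC))
    print(n,[k for k in g if k not in('pixels','depth')],np.round(g['extrinsics'],3).tolist())
print(manip.get_obs())
E
```

```text
pics
top ['fx', 'fy', 'cx', 'cy', 'extrinsics'] [[0.029, 0.994, -0.106, 0.217], [-1.0, 0.028, -0.007, -0.108], [-0.004, 0.106, 0.994, 1.781], [0.0, 0.0, 0.0, 1.0]]
scene ['fx', 'fy', 'cx', 'cy', 'extrinsics'] [[0.895, -0.363, 0.26, 0.727], [0.446, 0.742, -0.5, -0.739], [-0.011, 0.563, 0.826, 1.146], [0.0, 0.0, 0.0, 1.0]]
{'time_s': 0.1, 'qpos': array([ 1.17548602e+00,  4.94126662e-01,  1.34607740e+00,  6.49038948e-06,
        1.30251379e+00, -9.54607403e-02]), 'joint_vel': array([ 0.00095572, -0.00182023, -0.00270534, -0.00097888,  0.00038306,
        0.00141239]), 'tau': array([ 5.47845993e-04, -8.83585596e+01, -3.84557033e+01, -3.94041263e-05,
        4.98445675e-03,  2.70510236e-05]), 'tool_pos': array([0.18445284, 0.59681286, 0.23075361]), 'orientation': array([-3.14047318e+00, -1.13476890e-04,  2.84174129e+00]), 'force': array([0.2619465 , 0.45299797, 0.44427392]), 'wrist_torque': array([-0.05208166,  0.02820148,  0.01786871]), 'finger_force': 0.0, 'finger_gap': 0.0856920928632444}
```

View pics/top0.png

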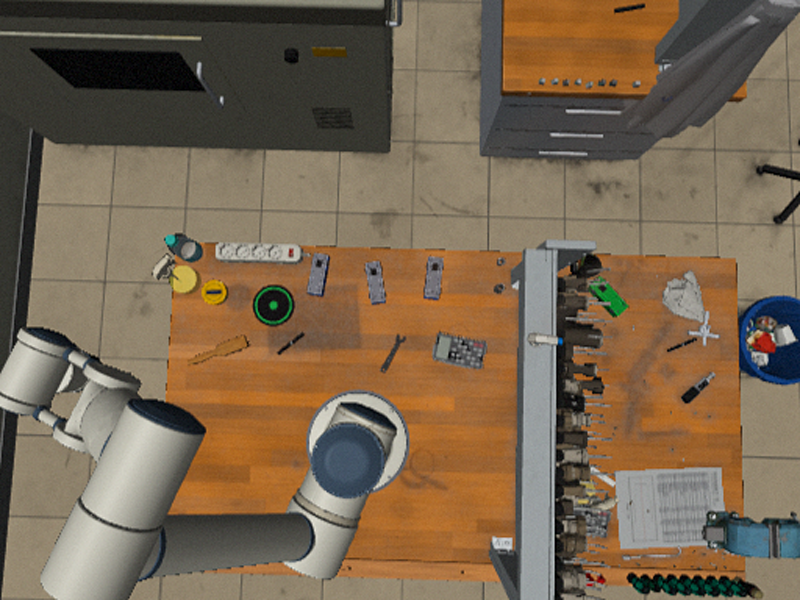

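View pics/scene0.png

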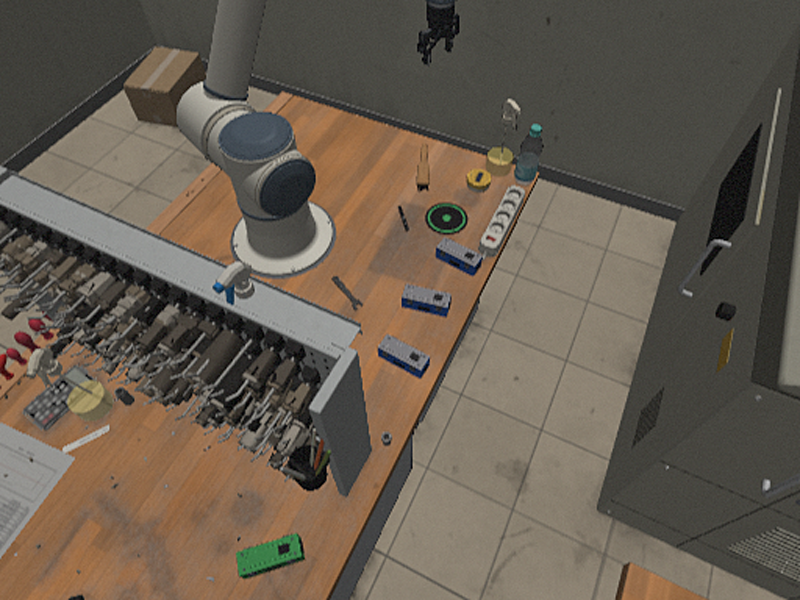

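Top view (800x600): three blue cases with grey lids at (317,273), (375,282) and (433,277), with their black lid blocks toward the far edge. The mat is at (273,305). Possible mix-ups are the green look-alike (607,297), the white power strip (258,252) and the calculator (460,350); I choose the three blue ones. Next I measure them and check in a close crop.

```bash
python3 - <<'E'
from h import *
D=np.load('pics/top0.npz'); W=D['W']; p=D['p']
for n,(u,v) in dict(c1=(317,273),c2=(375,282),c3=(433,277)).items():
    u=int(u*.64);v=int(v*.64)
    S=W[v-25:v+25,u-16:u+17]; m=(S[...,2]>.038)&(S[...,2]<.075)
    k,l,st,ce=cv2.connectedComponentsWithStats(m.astype(np.uint8)); i=1+np.argmax(st[1:,4])
    mm=(l==i); P=S[mm]; r=cv2.minAreaRect((P[:,:2]*1000).astype(np.float32))
    print(n,k-1,st[i,4],np.round(np.median(P[:,2]),4),r, np.round(P[:,:2].mean(0),4))
u,v=int(273*.64),int(305*.64)
S=W[v-18:v+19,u-18:u+19]; Q=p[v-18:v+19,u-18:u+19].astype(int)
gm=(Q[...,1]>Q[...,0]+50)&(Q[...,1]>Q[...,2]+40); P=S[gm]
print('mat',gm.sum(),P.min(0),P.max(0),(P.min(0)+P.max(0))/2, np.median(P[:,2]))
# tall obstacles overview in front zone
for (x0,x1) in((.3,.45),(.45,.6),(.6,.75),(.75,.9)):
  for y0 in np.arange(-.7,.5,.1):
    m=(W[...,0]>x0)&(W[...,0]<x1)&(W[...,1]>y0)&(W[...,1]<y0+.1)
    if m.any(): print(x0,round(y0,1),round(W[...,2][m].max(),3),end=' | ')
  print()
c=p[150:215,150:340,::-1]; cv2.imwrite('pics/crop.png',cv2.resize(c,(798,273),interpolation=cv2.INTER_CUBIC))
E
```

```text
c1 2 250 0.046 ((467.8889465332031, 129.16502380371094), (45.4552001953125, 115.99976348876953), 82.11502075195312) [0.4676 0.1277]
c2 1 251 0.0464 ((449.36651611328125, -35.52559280395508), (115.86405181884766, 45.300575256347656), 9.427995681762695) [ 0.4474 -0.0349]
c3 1 253 0.0458 ((466.8210144042969, -199.23023986816406), (42.5007438659668, 116.84566497802734), 84.68032836914062) [ 0.4669 -0.199 ]
mat 132 [ 0.32731162  0.20410315 -0.0110258 ] [0.42811015 0.30978096 0.01439654] [0.37771089 0.25694205 0.00168537] 0.0028500485258069475
0.3 -0.7 0.055 | 0.3 -0.6 0.429 | 0.3 -0.5 0.448 | 0.3 -0.4 0.443 | 0.3 -0.3 0.058 | 0.3 -0.2 0.056 | 0.3 -0.1 0.058 | 0.3 -0.0 0.013 | 0.3 0.1 0.054 | 0.3 0.2 0.018 | 0.3 0.3 0.038 | 0.3 0.4 0.252 | 
0.45 -0.7 0.056 | 0.45 -0.6 0.448 | 0.45 -0.5 0.449 | 0.45 -0.4 0.442 | 0.45 -0.3 0.058 | 0.45 -0.2 0.055 | 0.45 -0.1 0.056 | 0.45 -0.0 0.011 | 0.45 0.1 0.062 | 0.45 0.2 0.053 | 0.45 0.3 0.052 | 0.45 0.4 0.254 | 
0.6 -0.7 -0.864 | 0.6 -0.6 -0.859 | 0.6 -0.5 -0.854 | 0.6 -0.4 -0.86 | 0.6 -0.3 -0.866 | 0.6 -0.2 -0.856 | 0.6 -0.1 -0.855 | 0.6 -0.0 -0.862 | 0.6 0.1 -0.864 | 0.6 0.2 -0.857 | 0.6 0.3 -0.856 | 0.6 0.4 -0.863 | 
0.75 -0.7 -0.858 | 0.75 -0.6 -0.854 | 0.75 -0.5 -0.856 | 0.75 -0.4 -0.852 | 0.75 -0.3 -0.853 | 0.75 -0.2 -0.856 | 0.75 -0.1 -0.852 | 0.75 -0.0 -0.859 | 0.75 0.1 -0.859 | 0.75 0.2 -0.853 | 0.75 0.3 -0.853 | 0.75 0.4 -0.857 |
```

View pics/crop.png

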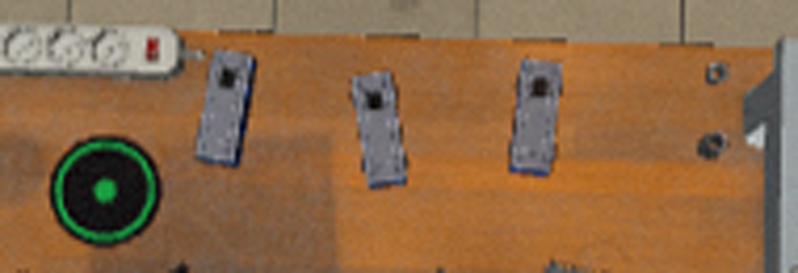

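The crop shows all three blue cases with the black lid block at the far end: (228,75), (374,98), (540,88). Each measures 116x~43 mm with its top at 46 mm, and the mat height reads 3 mm, so the choice is right. Now I pick up the first case, checking its pose from the wrist camera on the way.

```bash
cat >> h.py <<'E'
from scipy.spatial.transform import Rotation as Ro
C={1:(.468,.129,np.radians(-7.9)),2:(.4488,-.0355,np.radians(9.4)),3:(.467,-.199,np.radians(-5.3))}
MAT=(.3777,.257)
def ori(yaw,tip=0): # case x along tool x; tip>0: pin end down
    return (Ro.from_euler('z',yaw)*Ro.from_euler('y',tip)*Ro.from_euler('x',np.pi)).as_euler('xyz')
def wristworld(f=None):
    o=manip.get_obs(); g=manip.grab_frame('wrist')
    if f: cv2.imwrite('pics/'+f,g['pixels'][:,:,::-1])
    T=np.eye(4); T[:3,:3]=Ro.from_euler('xyz',o['orientation']).as_matrix(); T[:3,3]=o['tool_pos']
    g['extrinsics']=T@np.array(g['T_tool_cam']); return g,world(g)
def refine(k,f=None):
    g,W=wristworld(f); x,y,_=C[k]
    m=(W[...,2]>.040)&(W[...,2]<.0505)&(np.hypot(W[...,0]-x,W[...,1]-y)<.08)&(g['depth']>.05)
    P=W[m]; r=cv2.minAreaRect((P[:,:2]*1000).astype(np.float32)); (w,h),a=r[1],r[2]
    if h>w: a+=90
    a=(a+90)%180-90
    print('refine',k,m.sum(),np.round(r[0],1),np.round(r[1],1),'yaw',round(a,2),'z',np.median(P[:,2]))
    return r[0][0]/1000,r[0][1]/1000,np.radians(a)
def st(t=''):
    o=manip.get_obs(); print(t,'t',round(o['time_s'],2),'pos',np.round(o['tool_pos'],4),'gap',round(o['finger_gap'],4),'ff',round(o['finger_force'],1),'F',np.round(o['force'],2),'M',np.round(o['wrist_torque'],3)); return o
E
python3 - <<'E'
from h import *
st()
manip.move_linear([.185,.597,.30],v=.25)
x,y,a=C[1]
print(manip.solve_ik([x,y,.2],ori(a)),manip.solve_ik([x,y,.2],ori(a+np.pi)), manip.solve_ik([x,y,.2],ori(a,.7)))
manip.movep([x,y,.22],ori(a)); st()
refine(1,'w1.png')
E
```

```text
t 0.1 pos [0.1845 0.5968 0.2308] gap 0.0857 ff 0.0 F [0.26 0.45 0.44] M [-0.052  0.028  0.018]
[ 1.45879711e-01  3.37468306e-01  1.72157554e+00 -4.44089210e-16
  1.08254881e+00  1.85455705e+00] [ 1.45879711e-01  3.37468306e-01  1.72157554e+00 -8.88178420e-16
  1.08254881e+00 -1.28703561e+00] [0.05801871 0.69044338 1.28677658 0.13091823 1.85256934 1.75802171]
 t 2.52 pos [0.468  0.1295 0.2199] gap 0.0854 ff 0.0 F [-0.3   0.03 -0.49] M [-0.005  0.007 -0.032]
refine 1 4106 [471.6 154.4] [100.9 115. ] yaw -7.86 z 0.04675867605911865
```

View pics/w1.png

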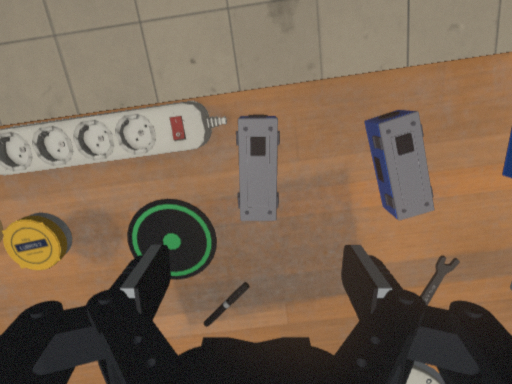

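Wrist view: case 1's lid spans (238–278, 115–220), and the power strip end at (205,130) got merged into the fit. I'll isolate the component, then grasp, lift and tip.

```bash
python3 - <<'E'
s=open('h.py').read()
s=s.replace("    P=W[m]; r=","    k_,l,s_,_=cv2.connectedComponentsWithStats(cv2.morphologyEx(m.astype(np.uint8),cv2.MORPH_OPEN,np.ones((3,3)))); m=l==1+np.argmax(s_[1:,4])\n    P=W[m]; r=")
s+='''
def pick(k,c):
    x,y,a=c
    manip.set_gripper(.065)
    manip.movep([x,y,.10],ori(a)); manip.move_linear([x,y,.010],v=.12); st('down')
    manip.set_gripper(.03,60); st('grip')
    manip.move_linear([x,y,.19],v=.25); st('lift')
def tip(c,f):
    x,y,a=c
    o0=st('level')
    R=Ro.from_euler('z',a)
    off=lambda t:np.array([x,y,.209])+(R*Ro.from_euler('y',t)).apply([0,0,-.019])
    manip.movep(off(.75),ori(a,.75)); manip.sleep(.4); st('tipped')
    manip.movep(off(0),ori(a)); manip.sleep(.3); st('level')
    wristworld(f)
'''
open('h.py','w').write(s)
E
python3 - <<'E'
from h import *
c=refine(1); np.save('c1.npy',c)
assert abs(c[0]-C[1][0])<.008 and abs(c[1]-C[1][1])<.008
pick(1,c); wristworld('w1a.png'); tip(c,'w1b.png')
a=cv2.imread('pics/w1a.png');b=cv2.imread('pics/w1b.png'); cv2.imwrite('pics/w1ab.png',cv2.resize(np.hstack([a[:,100:400],b[:,100:400]]),(780,500)))
E
```

```text
refine 1 3727 [467.8 126.9] [ 46.1 115.2] yaw -7.55 z 0.04680813387316207
down t 4.41 pos [0.4683 0.127  0.0108] gap 0.0652 ff 0.0 F [ 0.1  -0.15  0.21] M [ 0.017 -0.05   0.001]
grip t 4.74 pos [0.4682 0.127  0.0109] gap 0.0412 ff 60.6 F [-1.46  0.73 11.67] M [-0.022  0.238  0.072]
lift t 5.61 pos [0.4671 0.1268 0.1891] gap 0.0411 ff 60.8 F [-0.08 -0.21 -3.45] M [-0.008  0.013  0.032]
level t 5.66 pos [0.4669 0.1268 0.1887] gap 0.0413 ff 60.8 F [-0.37  0.73 -3.05] M [-0.006 -0.067  0.052]
tipped t 6.88 pos [0.4548 0.1287 0.1955] gap 0.0415 ff 61.2 F [-0.89  1.11 -2.36] M [-0.037 -0.588 -0.013]
level t 8.01 pos [0.4681 0.1268 0.1895] gap 0.0414 ff 61.3 F [-0.08 -0.29 -2.64] M [-0.001 -0.015  0.038]
```

View pics/w1ab.png

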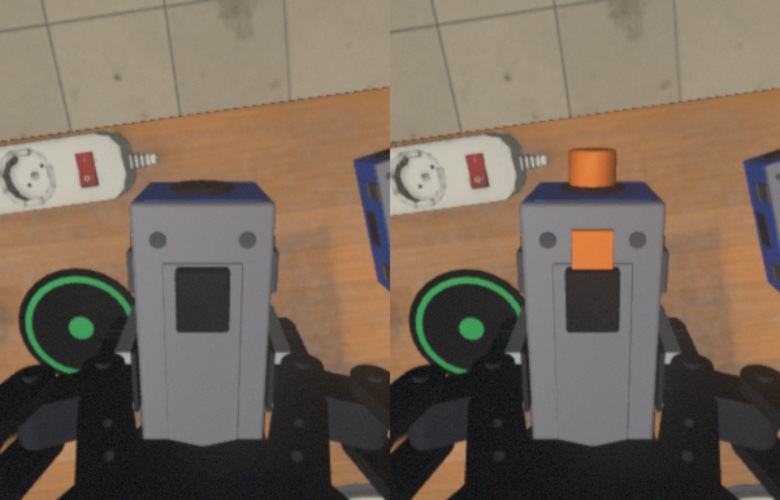

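The left half (before tipping) has no orange showing. In the right half (after) the orange head is at (592,167) and the tongue at (592,249), both about 12 mm out, so case 1 is the rattling one. Next I carry it over the mat, rechecking the mat centre first.

```bash
python3 - <<'E'
from h import *
g,W=wristworld(); Q=g['pixels'].astype(int)
m=(Q[...,1]>Q[...,0]+50)&(Q[...,1]>Q[...,2]+40)&(abs(W[...,2]-.003)<.01)
k,l,s,ce=cv2.connectedComponentsWithStats(m.astype(np.uint8))
for i in np.argsort(-s[1:,4])[:2]+1: print('green',s[i,4],W[l==i].mean(0).round(4),np.ptp(W[l==i],axis=0).round(3))
a=np.load('c1.npy')[2]
manip.move_linear([*MAT,.205],v=.15,orientation=ori(a)); manip.sleep(.5); o=st('mat'); print(o['orientation'],ori(a))
grab('scene','s2.png'); t=grab('top'); WT=world(t)
i=cv2.imread('pics/s2.png')[60:260,180:380]; cv2.imwrite('pics/s2c.png',cv2.resize(i,(600,600),interpolation=cv2.INTER_CUBIC))
E
```

```text
green 768 [0.398  0.2666 0.004 ] [0.1   0.104 0.004]
green 251 [0.3788 0.2549 0.0039] [0.023 0.023 0.004]
mat t 9.82 pos [0.3778 0.2569 0.205 ] gap 0.0414 ff 61.3 F [ 0.46  0.27 -2.53] M [-0.047 -0.015  0.036]
[ 3.14158242e+00 -4.00026198e-06 -1.31855364e-01] [ 3.14159265  0.         -0.13169598]
```

View pics/s2c.png

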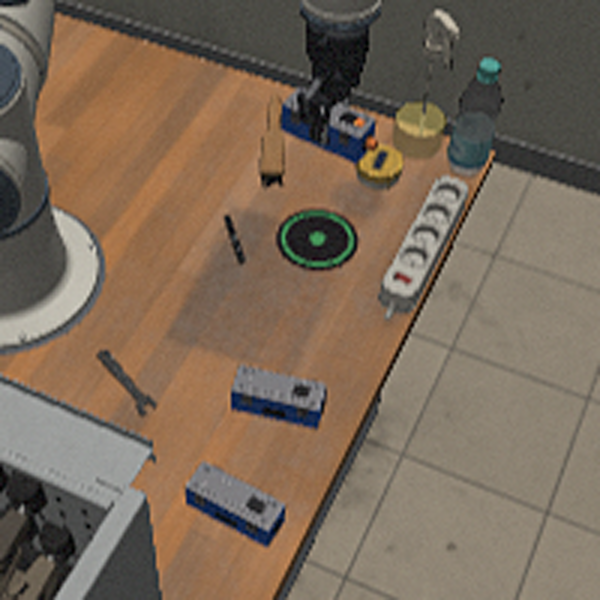

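The scene crop shows the case held level at (328,125) with the orange pin out at (370,143). The other two cases, (278,397) and (235,502), and the bystanders are undisturbed. The green spot measures (0.379, 0.255), within 2 mm of the hold position, so I hand the job in.

```bash
python3 - <<'E'
from h import *
print(manip.sign_off())
E
```

```text
the job is handed in; nothing more can be done
None
```

The first case I tried (the left-hand one, nearest the mat) was the rattling one: tipping it drove the orange pin out about 12 mm, and I handed the job in at about 10 s of robot time with it held level about 20 cm above the mat and nothing else moved.

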